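# Load the bending former and close the capstan jaw on it

### The arm

A 6-joint arm with a two-finger parallel gripper is mounted at the origin on the work surface. World frame = base frame: x ahead of the robot, y to its left, z up, the work surface at z = 0. Lengths are in mm, angles in rad, forces in N, time in s.
With the tool pointing down it reaches from about 250 to 775 mm from the base axis. Payload 8.9 kg.
Tool frame: the origin (TCP) lies on the centre line of the jaws, within the pads' length; the fingertips stand 19 mm ahead of it and the grasp point (between the pads) is the TCP; z points along the fingers, y is the line along which they close (so a half turn about z gives the same grasp; the last joint's range is limited). The gripper opens to 85 mm and grips with 20 to 120 N. Pads are 22 mm wide; open, the fingers measure 114 mm over their backs; the gripper's body (76 mm by 85 mm) begins 54 mm behind the grasp point. The pads swing forward as they close: fully open they stand 13 mm farther back than shut.
Start: joints at [-1.303, 0.291, -0.153, 1.127, 0, 1.431], TCP at [207.729, -482.154, 250.305] pointing down, gripper open.
Joint ranges: [-2.52, 2.52], [-0.91, 1.74], [-1.3, 1.37], [-1.96, 2.02], [-1.52, 1.47], [-3.14, 3.14]. Speed limits (rad/s): [2.22, 2.22, 2.79, 3.14, 3.14, 3.14].

### API

Orientations are given as [roll, pitch, yaw] about the fixed x, y, z axes, in that order (R = Rz(yaw) Ry(pitch) Rx(roll)).
In Python, from cell import env, optics gives the robot as it stands.
- The arm moves only by the tool drive_tool, never from a script. Its argument "series" is a list of rows, each a list of 3 entries, a list of its own where there are three numbers: the opening in per cent of the stroke, from 0 (shut) to 100 (fully open), then the shift along the tool's x, y, z in m, then the turn about the tool's z in rad. In form: [[grip, [x, y, z], roll], ...]. A call has exactly 8 rows; each row shifts and turns the commanded pose from where the row before left it, along the tool's axes as they then stand; what a row does not reach is not made up. A row lasts 1/10 s, in which the tool goes at most 50 mm and 8.59 degrees, less where a joint would pass 70% of its speed; a pose out of reach is approached as far as the arm can. A call is refused whole if a number of a shift passes 0.05 or a number of a turn 0.15, either way. A call with a gripper value outside its range is refused whole. The fingers move at their own pace and stop on an object; the grip force is fixed at half the most. Time passes only in rows, so rows that do not move let the fingers close, or fill a call up. It gives the time, the measured TCP pose, the force, the opening and the grip force at its end, in the units of the state.
- env.get_obs(): the state, without advancing time (a new reading comes with each control period).
- optics.grab_frame(name): name is "scene" or "top"; returns a dict with "pixels" (420x560x3 uint8, blue, green, red), "range_z" (420x560 float32, mm along the optical axis (not along the pixel's ray), 0 where there is no reading), "K" (3x3 intrinsics, pixels), "rvec" (rotation vector, rad) and "tvec" (3), from world to camera coordinates, as OpenCV has them. Camera axes: x right, y down, z forward; pixel columns grow to the right and rows downward; lengths in mm; the calibration is good to about 2 mm. A picture is of the moment at which its call begins.
- env.hand_in(): hands the job in; it is judged then, once.
The state is a dict: "t": time; "qpos": joint angles; "joint_vel": joint speeds; "tau": joint torques, N m; "eef_pos": TCP position; "tcp_rot": TCP orientation; "ft_force": force on the tool from outside, world axes, zero at the start; "wrist_torque": the same for the moment, N m; "grip_width": finger opening in mm; "gripper_force": force on a finger pad.
Only numpy, scipy, OpenCV 4.12 (cv2) and the standard library are available. Lean on these libraries where they do the work, as an engineer would, in place of code of your own. Each camera call takes 0.05 s, during which the arm holds its last target. There are 200 camera calls.

### The job

Load the steel bending former (the block with the round-nosed ridge) into the bench press: set it down flat between the two guide strips, ridge crossing from strip to strip, in the gap between the open jaw and the end stop, and let go of it. Then push the capstan round clockwise, spoke after spoke, until the jaw has driven the former against the end stop and grips it firmly by itself; stop when the spokes go stiff rather than forcing them. Move the jaw only by the capstan, and leave the mallet, screwdriver, tray and spare block where they are.

Things in the scene. Friction and masses are not known exactly. Their poses are not given: they have to be found in the camera images.
- press: Black iron bench press, fixed on the bench. Origin: centre of the underside on the work line; y is the work line (jaw closes towards +y), z up. Base 130 mm (x) by 530 mm (y from -290 to +240), 25 mm thick: its top is the bed. Around the capstan axis (y -115 mm) a gearbox 90 x 90 mm, top at z 100 mm.
- nest (a point): Point on the bed midway between two steel guide strips (press x 0, y 126, z 25 mm; press axes). Strips run along y from press y 65 to 180 mm, 14 mm high, inner faces 50 mm apart, outer 70 mm. A former whose foot is centred here is 7 to 21 mm short of the end stop and at least 31 mm clear of the jaw as it starts.
- slot (a point): Mid of the slot of the end stop, on the bed (press x 0, y 167, z 25 mm). The end stop is a black plate across the work line, 44 mm wide, 50 mm high, bolted down; its face looks to -y and stands anywhere within 7 mm of this point along y, not measured: where the jaw ends up gripping must be felt.
- bridge (a point): On the capstan axis, 184 mm above the bench: top of the bearing bridge. Two bars 16 mm wide, z 172 to 184 mm, run from here to two 16 mm legs 145 mm out, at 75 degrees either side of the press's +x. A finger hanging between spokes cannot pass the bars: push on the open -x (robot) side, about 190 degrees free.
- capstan: Star handle, vertical axis, origin on it at the spokes' mid-height (150 mm above the bench). Hub radius 27 mm; four level spokes 12 mm thick along its +x, +y, -x, -y, ending in balls (radius 12.5 mm) centred 118 mm out. Clockwise from above closes the jaw, 20 mm per rad; 1.9 to 3.5 rad are needed. See grip_point for forces.
- grip_point (a point): Point on the +x spoke 85 mm from the axis. Pushed here the capstan takes about 4 N to turn (up to 7 N when moved briskly or with the former sliding); friction holds it where it is left. Once the former is nipped against the stop the push climbs, about 1.5 N per mm, so go slowly (3 cm/s) near the end: 9 to 13 N is a firm grip, over 20 N is forcing.
- jaw: Steel sliding jaw, 42 mm wide, 45 mm high, 50 mm long, on a toothed bar that runs back under the capstan; its front 10 mm are a pressure pad on stiff springs (5 N, then 25 N per mm, 5 mm travel). Origin: foot of the pad's face as it starts, in the middle, on the bed; the face looks to the press's +y, axes as the press.
- former: Loose steel block, 0.35 to 0.6 kg: lower part 44 (x) by 54 (y) by 40 mm high, on top a round-nosed ridge 24 mm thick in y, 44 mm long in x; 60 mm high in all. Origin: centre of the underside. Grip the ridge's flat ends across x, 45 mm up. In the press its x lies along the press's x, either way round (else too wide).
- mallet: Bystander: mallet standing on its head, head 68 mm across and 100 mm high, wooden handle 230 mm sticking out level. Origin under the head.
- screwdriver: Bystander: screwdriver with blue handle lying on the bench.
- gauge_block: Bystander: plain dark steel block 32 by 32 by 28 mm. Origin: centre of its underside.
- wood_tray: Bystander: fixed open wooden tray 160 by 220 by 60 mm with steel pieces in it. Origin: centre of its underside.
Things that resemble listed ones, but are neither listed nor needed, are in the scene too. Leave any orange or yellow look-alike of the former alone.

How it is judged:
By the outcome, as a careful person would: the job done as asked, in the order asked, and still so for the second after the job is handed in, with the robot touching nothing.
It also fails if it takes over 72 s, if anything falls off the work surface, if the arm or the gripper's body presses on something with over 40 N, if the wrist force passes 120 N, or if a joint passes its speed limit or range.

## Working session

There is one attempt and no reset: what is moved stays moved. The work goes in short steps, Python scripts to look and compute and a tool call to move; the robot and the scene stay as the last step left them, time stands still between calls to the robot, and variables do not carry over. Pictures are saved under pics/ and viewed, at most 10 in all, crops included, and the job is handed in when it is done.

Besides the shell and the picture viewer there is one more tool, called as name(argument=value, ...), one argument or row to a line, values as JSON. drive_tool: Moves the arm, as the interface text tells. Its arguments: {"type":"object","properties":{"series":{"type":"array"}},"required":["series"]}

```bash
mkdir -p pics; ls
cat > h.py <<'E'
import numpy as np,cv2
from cell import env,optics
def grab(n):
    f=optics.grab_frame(n);f['R']=cv2.Rodrigues(np.array(f['rvec'],float))[0];f['t']=np.array(f['tvec'],float).ravel();return f
def pts(f):
    z=f['range_z'];v,u=np.indices(z.shape);K=f['K']
    c=np.stack([(u-K[0,2])/K[0,0]*z,(v-K[1,2])/K[1,1]*z,z],-1)
    return (c-f['t'])@f['R']   # world
def proj(f,p):
    c=f['R']@np.array(p,float)+f['t'];q=f['K']@c;return q[:2]/q[2]
E
python3 - <<'E'
from h import *
import pickle
for n in('scene','top'):
    f=grab(n);cv2.imwrite(f'pics/{n}0.png',f['pixels']);pickle.dump(f,open(f'{n}0.pkl','wb'))
    print(n,f['K'].tolist(),(-f['R'].T@f['t']).round(),f['R'].round(2).tolist())
print(env.get_obs())
E
```

```text
pics
scene [[396.1744954673604, 0.0, 283.7993391210298], [0.0, 396.1744954673604, 212.20931936833935], [0.0, 0.0, 1.0]] [1146.  570.  909.] [[-0.69, 0.72, 0.02], [0.47, 0.47, -0.75], [-0.55, -0.51, -0.67]]
top [[395.76945527926614, 0.0, 276.32753414849026], [0.0, 395.76945527926614, 211.39817806824394], [0.0, 0.0, 1.0]] [ 467.  -46. 1182.] [[-0.03, -1.0, -0.03], [-1.0, 0.03, -0.04], [0.04, 0.03, -1.0]]
{'t': 0.1, 'qpos': array([-1.30332022e+00,  2.91239761e-01, -1.54047369e-01,  1.12670626e+00,
       -3.69139414e-06,  1.43149399e+00]), 'joint_vel': array([-0.00063241, -0.00220839,  0.00016223, -0.00195953,  0.00205884,
        0.0003683 ]), 'tau': array([ 1.97761750e-03, -5.37977457e+01,  3.31917644e+01,  9.31783608e-03,
       -1.03358075e-04,  1.10629654e-05]), 'eef_pos': array([ 207.61938343, -481.79597743,  249.78280477]), 'tcp_rot': array([-3.14040668e+00, -1.62558765e-04,  4.06778350e-01]), 'ft_force': array([-0.16860816, -0.89082636,  0.62237954]), 'wrist_torque': array([-0.0374862 ,  0.0147279 ,  0.06509269]), 'gripper_force': 0.0, 'grip_width': 85.34038469063496}
```

View pics/top0.png

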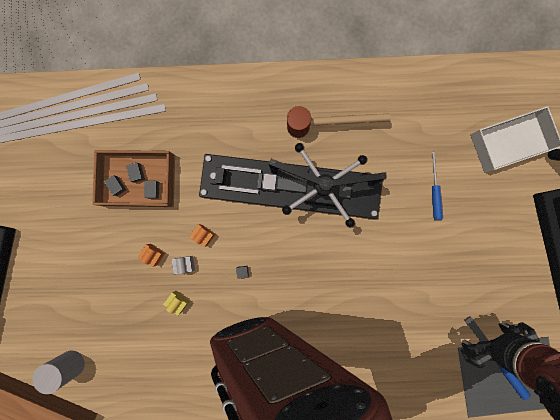

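View pics/scene0.png

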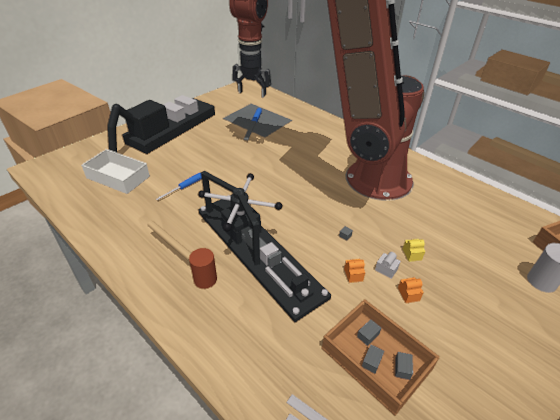

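The top view shows the press base from (200,155) to (385,215), with the end stop on the left and the capstan hub at (324,185). Things that could be taken for the former are the grey steel block (182,265), orange ones (150,255) and (203,235), a yellow one (176,303), the dark gauge block (242,272) and the tray pieces (115–150,170–190). By the description I choose the grey one at (182,265) and check it in a crop.

```bash
cat > m.py <<'E'
from h import *
import pickle
f=pickle.load(open('top0.pkl','rb'));im=f['pixels'];P=pts(f)
a=cv2.resize(im[225:315,130:260],None,fx=5,fy=5,interpolation=cv2.INTER_CUBIC)[:,:650]
b=cv2.resize(im[135:230,190:395],None,fx=3.8,fy=3.8,interpolation=cv2.INTER_CUBIC)
cv2.imwrite('pics/crop1.png',a);cv2.imwrite('pics/crop2.png',b)
def rect(m,name):
    q=P[m][:,:2].astype(np.float32);(c,s,ang)=cv2.minAreaRect(q);print(name,len(q),np.round(c,1),np.round(s,1),round(ang,2),'z med',np.median(P[m][:,2]).round(1), cv2.boxPoints((c,s,ang)).round(0).tolist())
def sub(u0,u1,v0,v1):
    m=np.zeros(im.shape[:2],bool);m[v0:v1,u0:u1]=1;return m
S=sub(165,199,250,280)
rect(S&(P[...,2]>20),'former all');rect(S&(P[...,2]>52),'ridge');rect(S&(P[...,2]>30)&(P[...,2]<48),'lower')
B=sub(190,395,140,230)
rect(B&(abs(P[...,2]-25)<5),'bed')
for lo,hi in((33,48),(65,90),(90,115),(138,168)):rect(B&(P[...,2]>lo)&(P[...,2]<hi),(lo,hi))
sp=B&(P[...,2]>140)&(P[...,2]<166)
# balls: black blobs in hsv within spoke height
np.set_printoptions(suppress=True)
for u,v in((299,147),(363,159),(350,223),(286,210),(325,185),(208,157),(374,213),(378,177),(269,181)):
    w=P[v-2:v+3,u-2:u+3].reshape(-1,3);w=w[np.isfinite(w).all(1)];print((u,v),np.median(w,0).round(1),w[:,2].max().round(1))
E
python3 m.py
```

```text
former all 318 [402.6 123.2] [ 47.7 359.5] 13.25 z med 43.6 [[338.0, 293.0], [421.0, -57.0], [467.0, -46.0], [385.0, 304.0]]
ridge 127 [425.1 122.9] [ 44.  345.8] 21.15 z med 58.7 [[342.0, 276.0], [467.0, -46.0], [508.0, -30.0], [383.0, 292.0]]
lower 168 [368.  270.6] [43.9 54.1] 7.32 z med 40.9 [[343.0, 295.0], [350.0, 241.0], [393.0, 247.0], [386.0, 300.0]]
bed 4432 [546.3 -44. ] [529.5 219.8] 81.31 z med 25.7 [[398.0, -289.0], [615.0, -322.0], [695.0, 201.0], [478.0, 234.0]]
(33, 48) 542 [541.3 -39.8] [517.1 216.9] 81.77 z med 39.8 [[397.0, -280.0], [612.0, -311.0], [686.0, 201.0], [471.0, 232.0]]
(65, 90) 407 [590.1 -62. ] [449.   89.1] 77.87 z med 72.1 [[499.0, -272.0], [586.0, -291.0], [681.0, 148.0], [594.0, 167.0]]
(90, 115) 448 [ 576.  -138.8] [296.6  90. ] 80.98 z med 100.5 [[508.0, -278.0], [597.0, -292.0], [644.0, 1.0], [555.0, 15.0]]
(138, 168) 940 [ 576.  -136.7] [296.  190.1] 76.62 z med 156.7 [[449.0, -259.0], [634.0, -303.0], [703.0, -15.0], [518.0, 29.0]]
(299, 147) [675.  -76.3 161.6] 165.0
(363, 159) [ 637.5 -239.6  163.4] 166.9
(350, 223) [ 474.1 -200.4  162.1] 166.8
(286, 210) [512.5 -37.7 162. ] 166.5
(325, 185) [ 571.3 -137.8  185.3] 1181.5
(208, 157) [681.5 188.1  32.3] 34.8
(374, 213) [ 501.8 -290.5   31.8] 40.8
(378, 177) [ 587.2 -270.7  184.8] 187.4
(269, 181) [600.    8.4  71.3] 75.2
```

View pics/crop1.png

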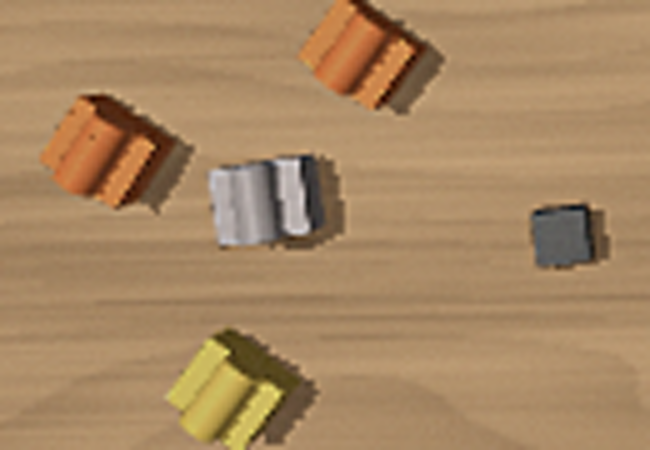

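View pics/crop2.png

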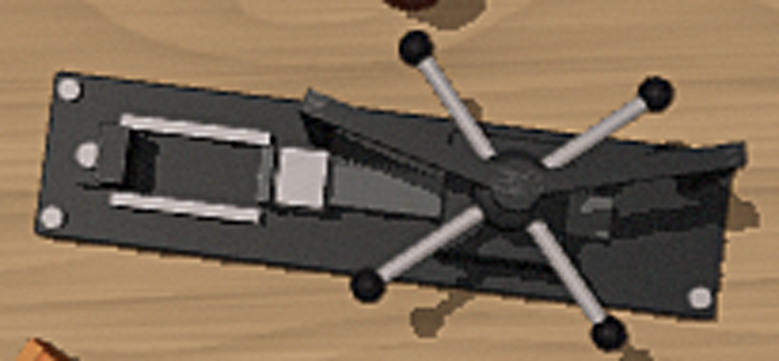

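Crop 1 confirms the choice: a grey block with a round-nosed ridge at top-image (182,265), with the ridge roughly along world x. Crop 2 shows the end stop on the left (115,155), the strips at (195,125) and (185,207), the jaw pad at (265,170), and the capstan balls at (415,47), (655,93), (608,333) and (368,285).

```bash
cat > m2.py <<'E'
from h import *
import pickle
np.set_printoptions(suppress=True)
f=pickle.load(open('top0.pkl','rb'));im=f['pixels'];P=pts(f);P[f['range_z']<=0]=-999
def rect(m,name):
    q=P[m][:,:2].astype(np.float32);(c,s,ang)=cv2.minAreaRect(q);print(name,len(q),np.round(c,1),np.round(s,1),round(ang,2),'z',np.median(P[m][:,2]).round(1))
    return q
def sub(u0,u1,v0,v1):
    m=np.zeros(im.shape[:2],bool);m[v0:v1,u0:u1]=1;return m
S=sub(165,199,250,280)
rect(S&(P[...,2]>20),'former all');q=rect(S&(P[...,2]>52),'ridge')
rect(S&(P[...,2]>38)&(P[...,2]<43),'lower top')
B=sub(190,395,140,230);Z=P[...,2]
q=rect(B&(Z>20)&(Z<30),'bed')
G=B&(Z>95)&(Z<104);rect(G,'gearbox')
# white-grey strips
hsv=cv2.cvtColor(im,cv2.COLOR_BGR2HSV);br=(hsv[...,2]>120)&(hsv[...,1]<60)
m=(sub(215,266,150,200)&br&(Z>33)&(Z<46)).astype(np.uint8)
n,l,st,ce=cv2.connectedComponentsWithStats(m)
cs=[]
for i in range(1,n):
    if st[i,4]>15: rect(l==i,'strip')
for nm,k in(('stop',sub(195,232,150,200)&(Z>60)),('jaw',sub(256,280,165,200)&(Z>60)&(Z<78))):rect(k,nm)
# balls
dk=(hsv[...,2]<60)
for u,v in((299,147),(363,159),(350,223),(286,210)):
    k=sub(u-9,u+10,v-9,v+10)&(Z>140)&(Z<170)&dk;w=P[k];c=w[:,:2].mean(0)
    A=np.c_[2*w,np.ones(len(w))];s=np.linalg.lstsq(A,(w**2).sum(1),rcond=None)[0];print('ball',len(w),c.round(1),s[:3].round(1))
E
python3 m2.py
```

```text
former all 314 [368.1 270.2] [44.2 54.7] 6.75 z 43.3
ridge 123 [368.  270.3] [44.1 24. ] 8.68 z 58.5
lower top 107 [368.3 270.3] [43.6 53.7] 5.08 z 40.8
bed 4432 [546.3 -44. ] [529.5 219.8] 81.31 z 25.7
gearbox 410 [ 575.8 -140. ] [294.4  90. ] 81.25 z 100.4
strip 128 [642.4  90.6] [112.4   9.5] 80.92 z 40.2
strip 128 [583.2 100.9] [112.4   9.4] 81.29 z 39.8
stop 138 [620.9 148.9] [22.5 44.1] 80.17 z 75.3
jaw 249 [608.3  14.4] [50. 59.] 80.91 z 70.5
ball 59 [675.4 -76. ] [676.1 -76.3 154.4]
ball 55 [ 637.8 -238.3] [ 638.3 -238.9  155.2]
ball 58 [ 475.5 -200.3] [ 475.6 -201.4  154.8]
ball 61 [513.7 -38.3] [513.9 -40.1 153.5]
```

```bash
cat >> h.py <<'E'
def plan(wps,start=None,grip=100):
    """wps: list of (x,y,z,yaw,nrows) ; prints rows in tool axes (m, rad)"""
    o=env.get_obs()
    if start is None:
        p=np.array(o['eef_pos']);yaw=o['tcp_rot'][2]
    else: p=np.array(start[:3],float);yaw=start[3]
    print('start',p.round(1),round(yaw,3),'q',o['qpos'].round(2),'t',round(o['t'],2),'F',np.round(o['ft_force'],1),'w',round(o['grip_width'],1));k=0
    for x,y,z,w,n in wps:
        for i in range(n):
            m=n-i;d=(np.array([x,y,z])-p)/m;dy=((w-yaw+np.pi)%(2*np.pi)-np.pi)/m
            c,s=np.cos(yaw),np.sin(yaw)
            T=np.array([[c,s,0],[s,-c,0],[0,0,-1]])
            r=np.round(T@d/1000,3 if m>1 else 4);tr=round(-dy,2 if m>1 else 3)
            p=p+T.T@r*1000;yaw-=tr
            print([grip,r.tolist(),tr],end=',');k+=1
            if k%8==0:print()
    print('\nend',p.round(1),round(yaw,3))
E
python3 -c "
from h import *
plan([(368,270,150,1.691,20),(368,270,80,1.691,4)],grip=75)"
```

```text
start [ 207.6 -481.8  249.8] 0.407 q [-1.3   0.29 -0.15  1.13 -0.    1.43] t 0.1 F [-0.2 -0.9  0.6] w 85.3
[75, [0.022, -0.031, 0.005], np.float64(-0.06)],[75, [0.024, -0.03, 0.005], np.float64(-0.06)],[75, [0.026, -0.028, 0.005], np.float64(-0.06)],[75, [0.028, -0.027, 0.005], np.float64(-0.06)],[75, [0.029, -0.025, 0.005], np.float64(-0.07)],[75, [0.031, -0.023, 0.005], np.float64(-0.06)],[75, [0.032, -0.021, 0.005], np.float64(-0.07)],[75, [0.033, -0.019, 0.005], np.float64(-0.06)],
[75, [0.035, -0.017, 0.005], np.float64(-0.07)],[75, [0.036, -0.014, 0.005], np.float64(-0.06)],[75, [0.036, -0.012, 0.005], np.float64(-0.07)],[75, [0.037, -0.01, 0.005], np.float64(-0.06)],[75, [0.038, -0.008, 0.005], np.float64(-0.07)],[75, [0.038, -0.005, 0.005], np.float64(-0.06)],[75, [0.038, -0.002, 0.005], np.float64(-0.07)],[75, [0.039, 0.0, 0.005], np.float64(-0.06)],
[75, [0.038, 0.002, 0.005], np.float64(-0.07)],[75, [0.038, 0.005, 0.005], np.float64(-0.06)],[75, [0.038, 0.008, 0.005], np.float64(-0.07)],[75, [0.0374, 0.0101, 0.0048], np.float64(-0.064)],[75, [-0.0, 0.0, 0.017], np.float64(-0.0)],[75, [-0.0, 0.0, 0.018], np.float64(-0.0)],[75, [-0.0, 0.0, 0.017], np.float64(-0.0)],[75, [-0.0, 0.0, 0.018], np.float64(-0.0)],

end [368. 270.  80.] 1.691
```

drive_tool(
  series=[
    [75,[0.022,-0.031,0.005],-0.06],
    [75,[0.024,-0.03,0.005],-0.06],
    [75,[0.026,-0.028,0.005],-0.06],
    [75,[0.028,-0.027,0.005],-0.06],
    [75,[0.029,-0.025,0.005],-0.07],
    [75,[0.031,-0.023,0.005],-0.06],
    [75,[0.032,-0.021,0.005],-0.07],
    [75,[0.033,-0.019,0.005],-0.06],
  ],
)

```text
t: 0.9
eef_pos: [272.3, -180.7, 210.0]
tcp_rot: [-3.142, -0.0, 0.909]
ft_force: [0.9, 1.1, -0.7]
grip_width: 64.3
gripper_force: 0.0
```

drive_tool(
  series=[
    [75,[0.035,-0.017,0.005],-0.07],
    [75,[0.036,-0.014,0.005],-0.06],
    [75,[0.036,-0.012,0.005],-0.07],
    [75,[0.037,-0.01,0.005],-0.06],
    [75,[0.038,-0.008,0.005],-0.07],
    [75,[0.038,-0.005,0.005],-0.06],
    [75,[0.038,-0.002,0.005],-0.07],
    [75,[0.039,0,0.005],-0.06],
  ],
)

```text
t: 1.7
eef_pos: [336.3, 120.7, 170.1]
tcp_rot: [3.141, 0.0, 1.43]
ft_force: [1.2, -0.9, 0.7]
grip_width: 64.3
gripper_force: 0.0
```

drive_tool(
  series=[
    [75,[0.038,0.002,0.005],-0.07],
    [75,[0.038,0.005,0.005],-0.06],
    [75,[0.038,0.008,0.005],-0.07],
    [75,[0.037,0.01,0.005],-0.06],
    [75,[0,0,0.01],0],
    [75,[0,0,0.01],0],
    [75,[0,0,0],0],
    [75,[0,0,0],0],
  ],
)

```text
t: 2.5
eef_pos: [367.6, 268.2, 130.2]
tcp_rot: [-3.141, 0.001, 1.685]
ft_force: [-0.5, 0.2, 0.4]
grip_width: 64.0
gripper_force: 0.0
```

```bash
python3 -c "
from h import *
plan([(368,270,45,1.691,7)],grip=75)"
```

```text
start [367.6 268.2 130.2] 1.685 q [ 0.47  0.27 -0.52  0.77 -0.    1.93] t 2.5 F [-0.5  0.2  0.4] w 64.0
[75, [0.0, 0.0, 0.012], np.float64(-0.0)],[75, [0.0, 0.0, 0.012], np.float64(-0.0)],[75, [0.0, 0.0, 0.012], np.float64(-0.0)],[75, [0.0, 0.0, 0.012], np.float64(-0.0)],[75, [0.001, 0.0, 0.012], np.float64(-0.0)],[75, [0.0, 0.0, 0.013], np.float64(-0.0)],[75, [0.0007, 0.0006, 0.0122], np.float64(-0.006)],
end [368. 270.  45.] 1.691
```

drive_tool(
  series=[
    [75,[0.002,0,0.017],0],
    [75,[0,0,0.017],0],
    [75,[0,0,0.017],0],
    [75,[0,0,0.017],0],
    [75,[0,0,0.017],0],
    [75,[0,0,0],0],
    [40,[0,0,0],0],
    [20,[0,0,0],0],
  ],
)

```text
t: 3.3
eef_pos: [368.3, 271.2, 46.5]
tcp_rot: [3.141, -0.0, 1.686]
ft_force: [0.6, 0.0, -3.8]
grip_width: 43.1
gripper_force: 61.2
```

drive_tool(
  series=[
    [10,[0,0,0],0],
    [10,[0,0,0],0],
    [10,[0,0,0],0],
    [10,[0,0,-0.015],0],
    [10,[0,0,-0.02],0],
    [10,[0,0,-0.03],0],
    [10,[0,0,-0.03],0],
    [10,[0,0,0],0],
  ],
)

```text
t: 4.1
eef_pos: [370.0, 272.4, 144.1]
tcp_rot: [3.135, -0.002, 1.687]
ft_force: [1.2, 0.7, -3.7]
grip_width: 43.0
gripper_force: 62.5
```

Run:
```python
from h import *
f=grab('top');cv2.imwrite('pics/c3.png',cv2.resize(f['pixels'][200:320,110:260],None,fx=5,fy=5))
plan([(613,99,140,1.415,8)],grip=10)
```

```text
start [369.1 271.9 142.1] 1.687 q [ 0.48  0.26 -0.51  0.8   0.    1.93] t 4.15 F [ 0.  -0.8 -4.3] w 43.2
[10, [-0.025, 0.028, 0.0], np.float64(0.03)],[10, [-0.024, 0.028, 0.0], np.float64(0.03)],[10, [-0.023, 0.029, 0.0], np.float64(0.04)],[10, [-0.022, 0.03, 0.0], np.float64(0.03)],[10, [-0.021, 0.031, 0.001], np.float64(0.04)],[10, [-0.02, 0.032, 0.0], np.float64(0.03)],[10, [-0.019, 0.032, 0.001], np.float64(0.04)],[10, [-0.0182, 0.0333, 0.0001], np.float64(0.032)],

end [613.  99. 140.] 1.415
```

drive_tool(
  series=[
    [10,[-0.025,0.028,0],0.03],
    [10,[-0.024,0.028,0],0.03],
    [10,[-0.023,0.029,0],0.04],
    [10,[-0.022,0.03,0],0.03],
    [10,[-0.021,0.031,0],0.04],
    [10,[-0.02,0.032,0],0.03],
    [10,[-0.019,0.032,0],0.04],
    [10,[-0.018,0.033,0],0.03],
  ],
)

```text
t: 4.95
eef_pos: [611.6, 97.4, 138.5]
tcp_rot: [-3.139, 0.0, 1.415]
ft_force: [0.9, 0.4, -3.8]
grip_width: 42.7
gripper_force: 62.7
```

drive_tool(
  series=[
    [10,[0,0,0],0],
    [10,[0,0,0],0],
    [10,[0,0,0.01],0],
    [10,[0,0,0.01],0],
    [10,[0,0,0],0],
    [10,[0,0,0],0],
    [10,[0,0,0],0],
    [10,[0,0,0],0],
  ],
)

```text
t: 5.75
eef_pos: [611.7, 98.8, 120.8]
tcp_rot: [3.141, -0.0, 1.417]
ft_force: [-0.1, -0.3, -3.2]
grip_width: 43.5
gripper_force: 63.1
```

Run:
```python
from h import *
f=grab('scene');p=proj(f,(613,99,50)).astype(int);print(p)
cv2.imwrite('pics/c4.png',cv2.resize(f['pixels'][p[1]-75:p[1]+55,p[0]-80:p[0]+80],None,fx=4.5,fy=4.5,interpolation=cv2.INTER_CUBIC))
plan([(613,99,72,1.415,8)],grip=10)
```

```text
[288 272]
start [611.7  98.7 120.7] 1.417 q [ 0.04  0.56 -0.09  0.92  0.    1.77] t 5.8 F [-0.4  0.2 -3.2] w 43.1
[10, [0.0, 0.0, 0.006], np.float64(0.0)],[10, [0.0, 0.0, 0.006], np.float64(0.0)],[10, [0.0, 0.0, 0.006], np.float64(0.0)],[10, [0.0, 0.0, 0.006], np.float64(0.0)],[10, [0.0, 0.0, 0.006], np.float64(0.0)],[10, [0.0, 0.0, 0.006], np.float64(0.0)],[10, [0.0, 0.001, 0.006], np.float64(0.0)],[10, [0.0005, 0.0003, 0.0067], np.float64(0.002)],

end [613.  99.  72.] 1.415
```

View pics/c4.png

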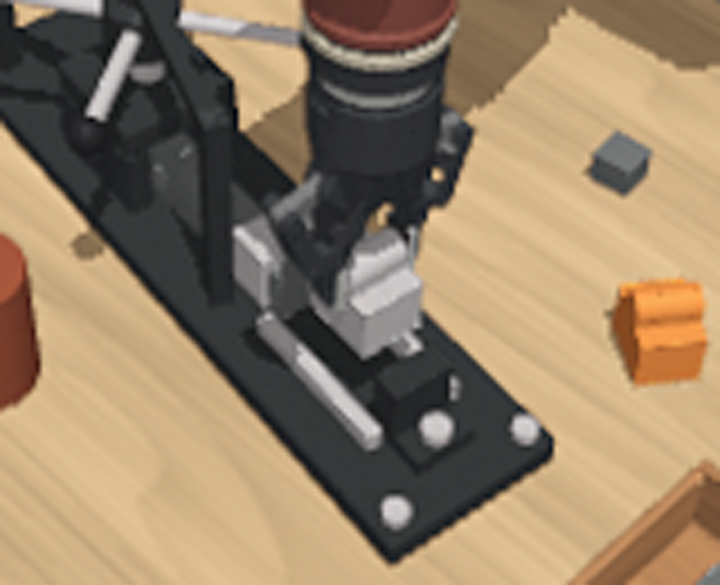

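The crop shows the former held level at (380,290), above the strips and just short of the end stop at (410,380), square to the work line. I lower it now.

drive_tool(
  series=[
    [10,[0,0.001,0.01],0],
    [10,[0,0,0.01],0],
    [10,[0,0,0.008],0],
    [10,[0,0,0.006],0],
    [10,[0,0,0.004],0],
    [10,[0,0,0.004],0],
    [10,[0,0,0.003],0],
    [10,[0,0,0],0],
  ],
)

```text
t: 6.6
eef_pos: [612.2, 98.4, 75.0]
tcp_rot: [-3.141, 0.0, 1.417]
ft_force: [-0.3, 0.6, -3.9]
grip_width: 43.2
gripper_force: 63.2
```

drive_tool(
  series=[
    [10,[0,0,0.001],0],
    [10,[0,0,0.001],0],
    [10,[0,0,0],0],
    [10,[0,0,0],0],
    [10,[0,0,0],0],
    [10,[0,0,0],0],
    [10,[0,0,0],0],
    [10,[0,0,0],0],
  ],
)

```text
t: 7.4
eef_pos: [612.4, 98.5, 73.3]
tcp_rot: [3.142, -0.0, 1.417]
ft_force: [-0.6, 0.0, -2.7]
grip_width: 43.5
gripper_force: 63.2
```

drive_tool(
  series=[
    [10,[0,0,0.001],0],
    [10,[0,0,0],0],
    [10,[0,0,0.001],0],
    [10,[0,0,0],0],
    [10,[0,0,0],0],
    [10,[0,0,0],0],
    [10,[0,0,0],0],
    [10,[0,0,0],0],
  ],
)

```text
t: 8.2
eef_pos: [612.5, 98.5, 71.6]
tcp_rot: [3.141, -0.0, 1.417]
ft_force: [-2.3, 0.4, 3.5]
grip_width: 43.5
gripper_force: 63.8
```

drive_tool(
  series=[
    [60,[0,0,0],0],
    [75,[0,0,0],0],
    [75,[0,0,0],0],
    [75,[0,0,0],0],
    [75,[0,0,-0.02],0],
    [75,[0,0,-0.04],0],
    [75,[0,0,-0.05],0],
    [75,[0,0,-0.05],0],
  ],
)

```text
t: 9.0
eef_pos: [611.9, 98.4, 232.8]
tcp_rot: [-3.141, 0.0, 1.417]
ft_force: [0.5, 0.9, -0.4]
grip_width: 63.7
gripper_force: 0.0
```

Run:
```python
from h import *
o=env.get_obs();print(o['eef_pos'],o['qpos'].round(2))
f=grab('scene');p=proj(f,(613,99,50)).astype(int)
cv2.imwrite('pics/c5.png',cv2.resize(f['pixels'][p[1]-65:p[1]+65,p[0]-80:p[0]+80],None,fx=4.5,fy=4.5,interpolation=cv2.INTER_CUBIC))
for r in (82,):
  for th in (230,):
    t=np.radians(th);x,y=576+r*np.cos(t),-139+r*np.sin(t);print(x,y,t-np.pi/2)
    plan([(470,-20,250,2.0,6),(x,y,250,t-np.pi/2,6)],grip=0)
```

```text
[611.90580659  98.41559549 232.8138338 ] [0.04 0.48 0.09 1.18 0.   1.77]
523.2914160057038 -201.8156443357562 2.443460952792061
start [615.3  98.6 242. ] 1.417 q [ 0.04  0.48  0.1   1.19 -0.    1.77] t 9.05 F [1.8 0.4 7. ] w 64.1
[0, [-0.023, -0.021, -0.001], np.float64(-0.1)],[0, [-0.021, -0.023, -0.001], np.float64(-0.1)],[0, [-0.019, -0.025, -0.001], np.float64(-0.1)],[0, [-0.016, -0.027, -0.002], np.float64(-0.09)],[0, [-0.014, -0.028, -0.001], np.float64(-0.1)],[0, [-0.0102, -0.0295, -0.002], np.float64(-0.093)],[0, [-0.031, -0.005, 0.0], np.float64(-0.07)],[0, [-0.031, -0.007, 0.0], np.float64(-0.07)],
[0, [-0.03, -0.009, 0.0], np.float64(-0.08)],[0, [-0.03, -0.011, 0.0], np.float64(-0.07)],[0, [-0.029, -0.013, 0.0], np.float64(-0.08)],[0, [-0.0273, -0.0152, 0.0], np.float64(-0.074)],
end [ 523.3 -201.8  250. ] 2.444
```

View pics/c5.png

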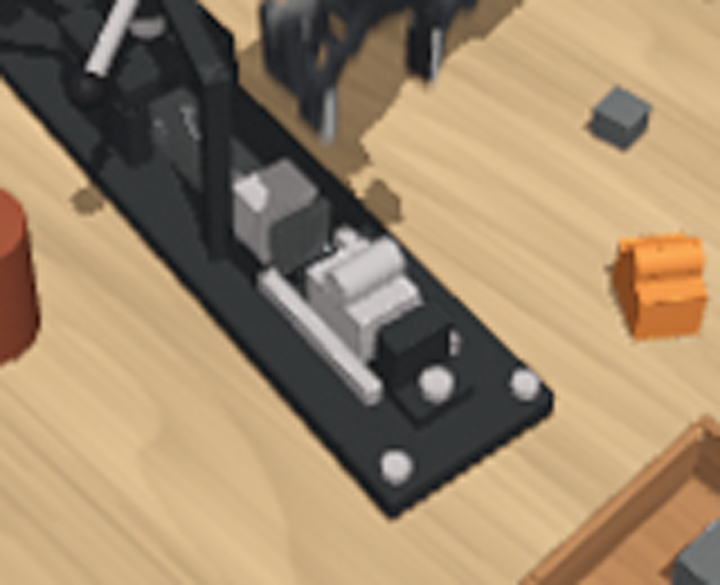

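The former at (360,280) sits flat between the strips, with clear gaps to the jaw (285,215) and the end stop (415,345). Next is the capstan.

drive_tool(
  series=[
    [0,[-0.023,-0.021,0],-0.1],
    [0,[-0.021,-0.023,0],-0.1],
    [0,[-0.019,-0.025,0],-0.1],
    [0,[-0.016,-0.027,0],-0.09],
    [0,[-0.014,-0.028,0],-0.1],
    [0,[-0.01,-0.03,0],-0.09],
    [0,[-0.031,-0.005,0],-0.07],
    [0,[-0.031,-0.007,0],-0.07],
  ],
)

```text
t: 9.85
eef_pos: [483.0, -81.9, 231.8]
tcp_rot: [3.141, 0.001, 2.14]
ft_force: [1.4, 0.5, -0.9]
grip_width: 0.2
gripper_force: 0.0
```

drive_tool(
  series=[
    [0,[-0.03,-0.009,0],-0.08],
    [0,[-0.03,-0.011,0],-0.07],
    [0,[-0.029,-0.013,0],-0.08],
    [0,[-0.027,-0.015,0],-0.09],
    [0,[0,0,0],0],
    [0,[0,0,0],0],
    [0,[0,0,0],0],
    [0,[0,0,0],0],
  ],
)

```text
t: 10.65
eef_pos: [519.0, -200.8, 231.4]
tcp_rot: [3.141, -0.0, 2.457]
ft_force: [-0.7, -0.1, 0.3]
grip_width: 0.1
gripper_force: 0.0
```

Run:
```python
from h import *
plan([(524.4,-202.7,156,2.461,6)],grip=0)
```

```text
start [ 519.  -200.8  231.4] 2.457 q [-0.5   0.36 -0.1   1.11  0.    0.18] t 10.65 F [-0.7 -0.1  0.3] w 0.1
[0, [-0.001, 0.0, 0.013], np.float64(-0.0)],[0, [-0.001, 0.0, 0.012], np.float64(-0.0)],[0, [-0.001, 0.0, 0.013], np.float64(-0.0)],[0, [-0.001, 0.001, 0.012], np.float64(-0.0)],[0, [-0.001, 0.0, 0.013], np.float64(-0.0)],[0, [-0.0003, 0.0009, 0.0124], np.float64(-0.004)],
end [ 524.4 -202.7  156. ] 2.461
```

drive_tool(
  series=[
    [0,[-0.005,0.002,0],0],
    [0,[0,0,0.015],0],
    [0,[0,0,0.02],0],
    [0,[0,0,0.02],0],
    [0,[0,0,0.015],0],
    [0,[0,0,0.005],0],
    [0,[0,0,0],0],
    [0,[0,0,0],0],
  ],
)

```text
t: 11.45
eef_pos: [524.9, -203.5, 157.0]
tcp_rot: [3.141, 0.001, 2.457]
ft_force: [-0.1, -0.0, -0.9]
grip_width: 0.2
gripper_force: 0.0
```

drive_tool(
  series=[
    [0,[0.005,0,0],0.06],
    [0,[0.005,0,0],0.06],
    [0,[0.005,0,0],0.06],
    [0,[0.007,0,0],0.085],
    [0,[0.007,0,0],0.085],
    [0,[0.007,0,0],0.085],
    [0,[0.007,0,0],0.085],
    [0,[0.007,0,0],0.085],
  ],
)

```text
t: 12.25
eef_pos: [497.1, -164.7, 157.8]
tcp_rot: [3.139, 0.004, 1.848]
ft_force: [3.3, -5.7, -1.9]
grip_width: -0.4
gripper_force: 2.7
```

```bash
cat >> h.py <<'E'
def cap():
    o=env.get_obs();p=o['eef_pos'];d=p[:2]-[576,-139];yaw=o['tcp_rot'][2];F=o['ft_force']
    th=np.degrees(np.arctan2(d[1],d[0]))%360;t=np.radians(th)
    print('t %.2f r %.1f th %.1f yaw-(th-90) %.1f z %.1f q6 %.2f Ftan %.1f Frad %.1f Fz %.1f'%(o['t'],np.hypot(*d),th,(np.degrees(yaw)-th+90+180)%360-180,p[2],o['qpos'][5],F[0]*np.sin(t)-F[1]*np.cos(t),F[0]*np.cos(t)+F[1]*np.sin(t),F[2]))
E
python3 -c "
from h import *
cap()"
```

```text
t 12.25 r 83.0 th 198.0 yaw-(th-90) -2.2 z 157.8 q6 0.84 Ftan -6.5 Frad -1.4 Fz -1.9
```

drive_tool(
  series=[
    [0,[0.007,0,0],0.085],
    [0,[0.007,0,0],0.085],
    [0,[0.007,0,0],0.085],
    [0,[0.007,0,0],0.085],
    [0,[0.007,0,0],0.085],
    [0,[0.007,0,0],0.085],
    [0,[0.007,0,0],0.085],
    [0,[0.007,0,0],0.085],
  ],
)

```text
t: 13.05
eef_pos: [497.8, -109.8, 157.8]
tcp_rot: [3.138, 0.002, 1.167]
ft_force: [0.3, -6.4, 0.3]
grip_width: 0.6
gripper_force: 2.6
```

```bash
python3 -c "
from h import *
cap()"
```

```text
t 13.05 r 83.5 th 159.5 yaw-(th-90) -2.6 z 157.8 q6 1.62 Ftan -5.9 Frad -2.5 Fz 0.3
```

drive_tool(
  series=[
    [0,[0.007,0,0],0.085],
    [0,[0.007,0,0],0.085],
    [0,[0.007,0,0],0.085],
    [0,[0.006,0,0],0.073],
    [0,[0.005,0,0],0.06],
    [0,[0.004,0,0],0.048],
    [0,[0.003,0,0],0.036],
    [0,[0.003,0,0],0.036],
  ],
)

```text
t: 13.85
eef_pos: [520.8, -75.5, 157.6]
tcp_rot: [3.139, 0.001, 0.662]
ft_force: [-3.3, -4.4, 2.9]
grip_width: -0.0
gripper_force: 2.6
```

Run:
```python
from h import *
cap()
f=grab('top');cv2.imwrite('pics/c6.png',cv2.resize(f['pixels'][130:235,190:350],None,fx=5,fy=5,interpolation=cv2.INTER_CUBIC))
```

```text
t 13.85 r 84.1 th 131.0 yaw-(th-90) -3.1 z 157.6 q6 2.20 Ftan -5.4 Frad -1.1 Fz 2.9
```

View pics/c6.png

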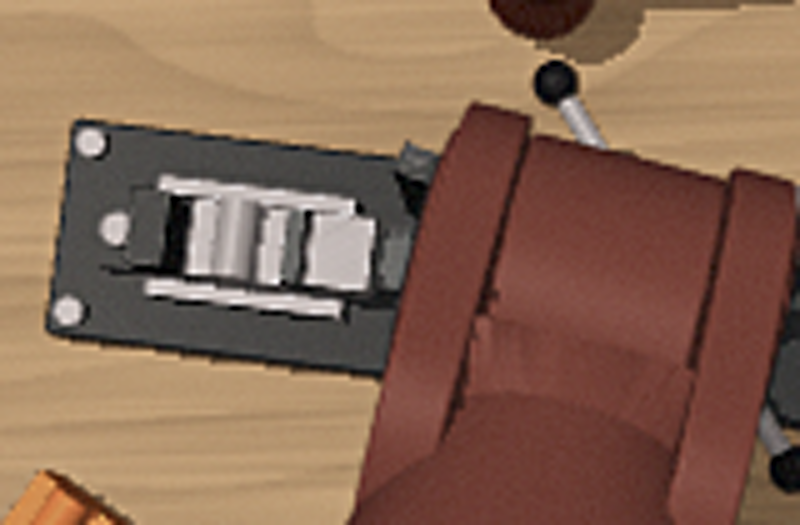

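The picture shows the jaw pad at (295,245) against the former, which is being driven along. About 12 mm remain to the stop, seen as the dark gap at (180,235). I move to the next spoke so the slow final squeeze happens in the open.

drive_tool(
  series=[
    [0,[-0.005,0,0],0],
    [0,[-0.005,0,0],0],
    [0,[0,0,0],0],
    [0,[0,0,-0.015],0],
    [0,[0,0,-0.03],0],
    [0,[0,0,-0.03],0],
    [0,[0,0,0],0],
    [0,[0,0,0],0],
  ],
)

```text
t: 14.7
eef_pos: [513.1, -80.9, 231.8]
tcp_rot: [3.14, -0.001, 0.664]
ft_force: [-0.0, -0.3, -0.4]
grip_width: 0.4
gripper_force: 0.0
```

Run:
```python
from h import *
cap();t=np.radians(229)
plan([(500,-135,232,1.57,7),(576+82*np.cos(t),-139+82*np.sin(t),232,t-np.pi/2,7)],grip=0)
```

```text
t 14.70 r 85.6 th 137.3 yaw-(th-90) -9.3 z 231.8 q6 2.18 Ftan -0.2 Frad -0.2 Fz -0.4
start [513.1 -80.9 231.8] 0.664 q [-0.3   0.29 -0.2   1.07  0.    2.18] t 14.7 F [-0.  -0.3 -0.4] w 0.4
[0, [-0.006, 0.005, -0.0], np.float64(-0.13)],[0, [-0.007, 0.004, -0.0], np.float64(-0.13)],[0, [-0.007, 0.003, -0.0], np.float64(-0.13)],[0, [-0.008, 0.002, -0.0], np.float64(-0.13)],[0, [-0.008, 0.001, -0.0], np.float64(-0.13)],[0, [-0.008, 0.0, -0.0], np.float64(-0.13)],[0, [-0.0079, -0.0002, -0.0002], np.float64(-0.126)],[0, [-0.009, 0.003, -0.0], np.float64(-0.12)],
[0, [-0.01, 0.002, -0.0], np.float64(-0.12)],[0, [-0.01, 0.001, -0.0], np.float64(-0.12)],[0, [-0.01, -0.0, -0.0], np.float64(-0.12)],[0, [-0.01, -0.002, -0.0], np.float64(-0.13)],[0, [-0.009, -0.003, -0.0], np.float64(-0.12)],[0, [-0.0094, -0.0035, -0.0], np.float64(-0.126)],
end [ 522.2 -200.8  232. ] 2.426
```

drive_tool(
  series=[
    [0,[-0.006,0.005,0],-0.13],
    [0,[-0.007,0.004,0],-0.13],
    [0,[-0.007,0.003,0],-0.13],
    [0,[-0.008,0.002,0],-0.13],
    [0,[-0.008,0.001,0],-0.13],
    [0,[-0.008,0,0],-0.13],
    [0,[-0.008,0,0],-0.12],
    [0,[-0.009,0.003,0],-0.12],
  ],
)

```text
t: 15.5
eef_pos: [501.8, -144.0, 230.1]
tcp_rot: [-3.14, -0.001, 1.689]
ft_force: [0.4, -0.6, -0.0]
grip_width: 0.0
gripper_force: 0.0
```

drive_tool(
  series=[
    [0,[-0.01,0.002,0],-0.12],
    [0,[-0.01,0.001,0],-0.12],
    [0,[-0.01,0,0],-0.12],
    [0,[-0.01,-0.002,0],-0.13],
    [0,[-0.009,-0.003,0],-0.12],
    [0,[-0.009,-0.004,0],-0.13],
    [0,[0,0,0],0],
    [0,[0,0,0],0],
  ],
)

```text
t: 16.3
eef_pos: [520.4, -200.6, 230.4]
tcp_rot: [-3.141, -0.002, 2.42]
ft_force: [0.2, 0.7, -0.3]
grip_width: -0.0
gripper_force: 0.0
```

Run:
```python
from h import *
cap();t=np.radians(229)
plan([(576+82*np.cos(t),-139+82*np.sin(t),157,t-np.pi/2,1)],grip=0)
```

```text
t 16.30 r 83.0 th 227.9 yaw-(th-90) 0.7 z 230.4 q6 0.22 Ftan 0.3 Frad -0.7 Fz -0.3
start [ 520.4 -200.6  230.4] 2.42 q [-0.5   0.37 -0.1   1.11  0.    0.22] t 16.3 F [ 0.2  0.7 -0.3] w -0.0
[0, [-0.0015, 0.001, 0.0734], np.float64(-0.006)],
end [ 522.2 -200.8  157. ] 2.426
```

drive_tool(
  series=[
    [0,[-0.002,0,0.015],0],
    [0,[0,0,0.02],0],
    [0,[0,0,0.02],0],
    [0,[0,0,0.015],0],
    [0,[0,0,0.003],0],
    [0,[0,0,0],0],
    [0,[0,0,0],0],
    [0,[0.003,0,0],0.036],
  ],
)

```text
t: 17.1
eef_pos: [520.9, -200.6, 159.3]
tcp_rot: [3.141, 0.002, 2.387]
ft_force: [0.1, 0.8, 0.1]
grip_width: -0.3
gripper_force: 0.0
```

drive_tool(
  series=[
    [0,[0.005,0,0],0.06],
    [0,[0.004,0,0],0.048],
    [0,[0.004,0,0],0.048],
    [0,[0.004,0,0],0.048],
    [0,[0.004,0,0],0.048],
    [0,[0.004,0,0],0.048],
    [0,[0.004,0,0],0.048],
    [0,[0.004,0,0],0.048],
  ],
)

```text
t: 17.9
eef_pos: [501.7, -175.5, 159.6]
tcp_rot: [3.14, 0.004, 1.988]
ft_force: [1.7, -5.2, -2.7]
grip_width: -0.0
gripper_force: 2.8
```

```bash
python3 -c "
from h import *
cap()"
```

```text
t 17.90 r 82.8 th 206.1 yaw-(th-90) -2.2 z 159.6 q6 0.68 Ftan -5.4 Frad 0.7 Fz -2.7
```

drive_tool(
  series=[
    [0,[0.003,0,0],0.036],
    [0,[0.003,0,0],0.036],
    [0,[0.003,0,0],0.036],
    [0,[0.003,0,0],0.036],
    [0,[0.003,0,0],0.036],
    [0,[0.003,0,0],0.036],
    [0,[0.002,0,0],0.024],
    [0,[0.002,0,0],0.024],
  ],
)

```text
t: 18.7
eef_pos: [494.8, -154.4, 159.4]
tcp_rot: [3.14, 0.003, 1.725]
ft_force: [0.7, -5.1, -2.0]
grip_width: -0.3
gripper_force: 2.7
```

```bash
python3 -c "
from h import *
cap()"
```

```text
t 18.70 r 82.6 th 190.8 yaw-(th-90) -1.9 z 159.4 q6 0.97 Ftan -5.2 Frad 0.3 Fz -2.0
```

Now small calls, checking the force after each.

drive_tool(
  series=[
    [0,[0.002,0,0],0.024],
    [0,[0.002,0,0],0.024],
    [0,[0.001,0,0],0.012],
    [0,[0.001,0,0],0.012],
    [0,[0.001,0,0],0.012],
    [0,[0.001,0,0],0.012],
    [0,[0,0,0],0],
    [0,[0,0,0],0],
  ],
)

```text
t: 19.5
eef_pos: [493.8, -146.6, 159.4]
tcp_rot: [3.14, 0.003, 1.63]
ft_force: [0.7, -6.6, -1.9]
grip_width: -0.1
gripper_force: 3.0
```

```bash
python3 -c "
from h import *
cap()"
```

```text
t 19.50 r 82.5 th 185.3 yaw-(th-90) -1.9 z 159.4 q6 1.08 Ftan -6.6 Frad -0.1 Fz -1.9
```

drive_tool(
  series=[
    [0,[0.001,0,0],0.012],
    [0,[0.001,0,0],0.012],
    [0,[0.001,0,0],0.012],
    [0,[0,0,0],0],
    [0,[0,0,0],0],
    [0,[0,0,0],0],
    [0,[0,0,0],0],
    [0,[0,0,0],0],
  ],
)

```text
t: 20.3
eef_pos: [493.6, -144.3, 159.4]
tcp_rot: [3.14, 0.004, 1.594]
ft_force: [0.3, -8.9, -2.6]
grip_width: -0.2
gripper_force: 4.5
```

```bash
python3 -c "
from h import *
cap()"
```

```text
t 20.30 r 82.6 th 183.7 yaw-(th-90) -2.4 z 159.4 q6 1.12 Ftan -8.9 Frad 0.3 Fz -2.6
```

drive_tool(
  series=[
    [0,[0.001,0,0],0.012],
    [0,[0.001,0,0],0.012],
    [0,[0,0,0],0],
    [0,[0,0,0],0],
    [0,[0,0,0],0],
    [0,[0,0,0],0],
    [0,[0,0,0],0],
    [0,[0,0,0],0],
  ],
)

```text
t: 21.1
eef_pos: [493.4, -142.7, 159.4]
tcp_rot: [3.14, 0.005, 1.57]
ft_force: [-1.5, -11.5, -1.4]
grip_width: -0.1
gripper_force: 5.6
```

Run:
```python
from h import *
cap()
f=grab('top');cv2.imwrite('pics/c7.png',cv2.resize(f['pixels'][130:235,190:350],None,fx=5,fy=5,interpolation=cv2.INTER_CUBIC))
```

```text
t 21.10 r 82.6 th 182.6 yaw-(th-90) -2.6 z 159.4 q6 1.15 Ftan -11.4 Frad 2.0 Fz -1.4
```

View pics/c7.png

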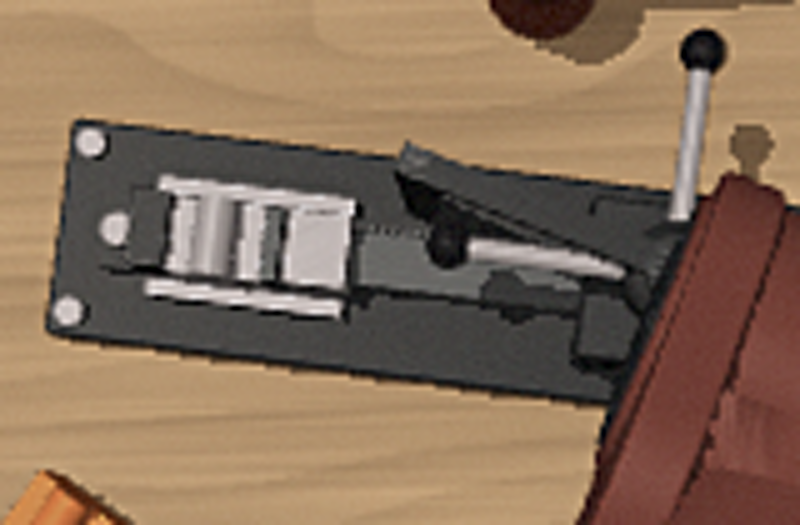

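The picture shows the former at (215,235) hard against the stop (165,230), with the jaw pad against its other side. The push is 11.4 N, a firm grip, so I back off and lift.

drive_tool(
  series=[
    [0,[-0.002,0,0],0],
    [0,[-0.003,0,0],0],
    [0,[-0.005,0,0],0],
    [0,[-0.005,0,0],0],
    [0,[0,0,-0.01],0],
    [0,[0,0,-0.03],0],
    [0,[0,0,-0.04],0],
    [0,[0,0,-0.02],0],
  ],
)

```text
t: 21.95
eef_pos: [493.7, -155.5, 262.0]
tcp_rot: [3.138, 0.001, 1.572]
ft_force: [0.8, -0.8, -0.7]
grip_width: -0.0
gripper_force: 0.0
```

drive_tool(
  series=[
    [0,[0,0.04,0],0],
    [0,[0,0.04,0],0],
    [0,[0,0.04,0],0],
    [0,[0,0.04,0],0],
    [0,[0,0.02,0],0],
    [0,[0,0,0],0],
    [0,[0,0,0],0],
    [0,[0,0,0],0],
  ],
)

```text
t: 22.75
eef_pos: [672.1, -155.0, 258.8]
tcp_rot: [-3.141, -0.0, 1.572]
ft_force: [-0.2, -0.0, 1.0]
grip_width: -0.1
gripper_force: 0.0
```

Run:
```python
from h import *
o=env.get_obs();print(o['t'],o['eef_pos'],o['ft_force'])
f=grab('top');cv2.imwrite('pics/c8.png',cv2.resize(f['pixels'][130:235,190:350],None,fx=5,fy=5,interpolation=cv2.INTER_CUBIC))
```

```text
22.75 [ 672.11383886 -154.99318624  258.84857697] [-0.21525586 -0.02653326  0.95305375]
```

View pics/c8.png

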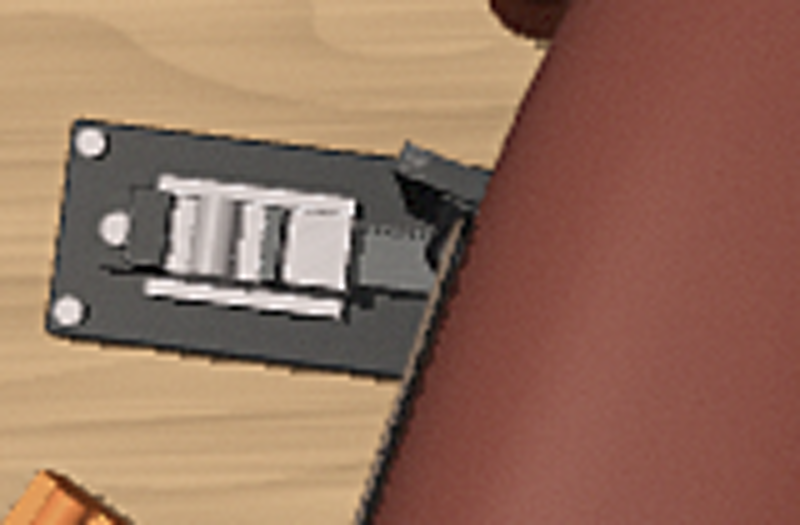

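The jaw and former haven't moved since I let go: the pad, ridge and stop are at the same pixels. I draw the tool back clear of the press and hand in.

drive_tool(
  series=[
    [0,[0,-0.03,-0.01],0],
    [0,[0,-0.04,0],0],
    [0,[0,-0.04,0],0],
    [0,[0,-0.04,0],0],
    [0,[0,-0.04,0],0],
    [0,[0,-0.04,0],0],
    [0,[0,-0.02,0],0],
    [0,[0,0,0],0],
  ],
)

```text
t: 23.6
eef_pos: [420.0, -154.9, 269.2]
tcp_rot: [3.141, 0.0, 1.57]
ft_force: [0.1, -0.5, -0.3]
grip_width: 0.4
gripper_force: 0.0
```

Run:
```python
from h import *
f=grab('top');f0=__import__('pickle').load(open('top0.pkl','rb'))
s=slice(150,200),slice(200,262)
h=cv2.cvtColor(f['pixels'],cv2.COLOR_BGR2HSV)
P=pts(f);d=P[...,:2]-[576,-139];m=(P[...,2]>145)&(P[...,2]<166)&(h[...,2]<60)&(abs(np.hypot(d[...,0],d[...,1])-118)<14)
a=np.degrees(np.arctan2(d[...,1],d[...,0]))[m]%90;print('spoke mod90',np.median(a),len(a))
o=env.get_obs();print(o['eef_pos'],o['ft_force']);print(env.hand_in())
```

```text
spoke mod90 82.14846002001933 239
[ 421.70636948 -155.28558631  269.23735321] [0.62602494 0.94250057 0.15265785]
the job is handed in; nothing more can be done
None
```

The former is in the press, held firmly between the jaw and the end stop (final push about 11 N); the arm is clear and the job was handed in at about 24 s, with no verdict returned.

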